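# Pour the nuts out of the carton

### The job

Fold the blue spout of the nut carton fully out while the carton lies on the table. Then pick the carton up, tip it spout down over the white cup until all six nuts are in the cup, and set the carton back down on its underside on the table. Leave the cup standing upright and the other tools where they are.

Things in the scene. Friction and masses are not known exactly. Their poses are not given: they have to be found in the camera images.
- carton: cardboard carton with a clear window on top, lying on its long side: 150 long (its x), 60 wide (y), 60 high (z), about 0.25 kg empty. Origin: centre of its underside. A blue spout fills its -x end face. The long sides (y = +-30 mm) are stiff and parallel: grasp across them from above. Six loose nuts (0.1 kg) inside slide once the floor slopes over 13 to 18 degrees; at 35 to 45 all run out
- spout (a joint): blue pour spout of the carton: leaf 55 wide, 55 tall, hinged at the bottom of the -x end face (axis along the carton's y at x = -75, z = 3.5 mm in its frame), with side cheeks. 0 = folded, leaf upright in the end face; grows as the leaf swings out and down; stop at 1.48 rad = fully out, leaf almost in line with the floor. 0.035 N m of friction holds it where left
- spout_tip (a point): middle of the edge of the spout's pull tab, 74 mm from the hinge along the leaf (tab 34 wide, 2.5 thick, continues the leaf). Folded, it stands 17 mm above the carton's top and can be hooked from behind (over the top) or pinched; fully out, it lies 149 mm from the carton's middle, 10 mm above the underside's level
- cup: white plastic cup, open at the top, standing on the table: 88 mm high, 83 mm across its rim, about 76 mm clear inside the mouth, mass 0.11 kg. Origin: centre of its underside
- nut_1: steel hex nut, 18 mm across flats, 10.8 mm thick, 17 g, a 10.8 mm hole; at the start inside the carton. Origin: its centre
- nut_2: steel hex nut, 18 mm across flats, 10.8 mm thick, 17 g, a 10.8 mm hole; at the start inside the carton. Origin: its centre
- nut_3: steel hex nut, 18 mm across flats, 10.8 mm thick, 17 g, a 10.8 mm hole; at the start inside the carton. Origin: its centre
- nut_4: steel hex nut, 18 mm across flats, 10.8 mm thick, 17 g, a 10.8 mm hole; at the start inside the carton. Origin: its centre
- nut_5: steel hex nut, 18 mm across flats, 10.8 mm thick, 17 g, a 10.8 mm hole; at the start inside the carton. Origin: its centre
- nut_6: steel hex nut, 18 mm across flats, 10.8 mm thick, 17 g, a 10.8 mm hole; at the start inside the carton. Origin: its centre
- tape_measure: yellow tape measure, 38x78x67 mm; a bystander, origin at the centre of its underside
- combination_square: combination square, lying, 84x300x19 mm; a bystander, origin at the centre of its underside
- marker: black and white marker pen, lying, 17x128x20 mm; a bystander, origin at the centre of its underside
- block_small: small wooden offcut, 36x48x22 mm; a bystander, origin at the centre of its underside

How it is judged (in metres and radians):
On the way, in this order (a step that is already met when the one before it is completed fails the run):
1. the spout is folded out to its stop (within 0.18 rad) while the carton lies on the table (value of joint spout above 1.3 rad and angle between carton's own z axis and vertical below 0.15 rad and height (world z) of carton below 0.012 m), for 0.2 s.
2. all six nuts have been poured into the cup from the carton held in the gripper above the table (horizontal distance between each of nut_1, nut_2, nut_3, nut_4, nut_5, nut_6 and cup below 0.04 m and z of nut_1 in the frame of cup between 0.002 and 0.083 m and z of nut_2 in the frame of cup between 0.002 and 0.083 m and z of nut_3 in the frame of cup between 0.002 and 0.083 m and z of nut_4 in the frame of cup between 0.002 and 0.083 m and z of nut_5 in the frame of cup between 0.002 and 0.083 m and z of nut_6 in the frame of cup between 0.002 and 0.083 m and angle between cup's own z axis and vertical below 0.1 rad and height (world z) of carton above 0.05 m and contact force between carton and the fingers above 0.5 N), for 0.2 s.
At the end, for the whole second after the job is handed in: All six nuts rest inside the cup (centres within 40 mm of its axis and below its rim), the cup stands upright on the table (within 0.1 rad), the carton lies on its underside on the table (level within 0.08 rad, underside within 8 mm of the table top), released and at rest (horizontal distance between each of nut_1, nut_2, nut_3, nut_4, nut_5, nut_6 and cup below 0.04 m and z of nut_1 in the frame of cup between 0.002 and 0.083 m and z of nut_2 in the frame of cup between 0.002 and 0.083 m and z of nut_3 in the frame of cup between 0.002 and 0.083 m and z of nut_4 in the frame of cup between 0.002 and 0.083 m and z of nut_5 in the frame of cup between 0.002 and 0.083 m and z of nut_6 in the frame of cup between 0.002 and 0.083 m and angle between cup's own z axis and vertical below 0.1 rad and height (world z) of cup below 0.01 m and angle between carton's own z axis and vertical below 0.08 rad and height (world z) of carton between -0.005 and 0.008 m and linear speed of each of carton, cup below 0.02 m/s); the robot touches nothing.
It fails at once if the cup is knocked over or tipped more than 0.5 rad (angle between cup's own z axis and vertical above 0.5 rad).
It fails at once if the carton is let go of in the air, 40 mm or more above the table (height (world z) of carton above 0.04 m and contact force between carton and the fingers below 0.05 N).
It fails at once if a bystander (tape measure, combination square, marker, wooden offcut) is moved more than 25 mm (distance of any of tape_measure, combination_square, marker, block_small from where it was at the start of the episode above 0.025 m).
It also fails if it takes over 69 s, if anything falls off the work surface, if the arm or the gripper's body presses on something with over 40 N, if the wrist force passes 120 N, or if a joint passes its speed limit or range.

### The arm

A 6-joint arm with a two-finger parallel gripper is mounted at the origin on a cart in front of the work surface, level with it; the furniture and walls round the work are solid. World frame = base frame: x ahead of the robot, y to its left, z up, the work surface at z = 0. Lengths are in mm, angles in rad, forces in N, time in s.
With the tool pointing down it reaches from about 275 to 750 mm from the base axis. Payload 10.2 kg.
Tool frame: the origin (TCP) lies at the centre of the arm's flange, where the gripper is bolted on; the fingertips stand 173 mm ahead of it and the grasp point (between the pads) lies 155 mm ahead of it; z points along the fingers, y is the line along which they close (so a half turn about z gives the same grasp; the last joint's range is limited). The gripper opens to 85 mm and grips with 20 to 120 N. Pads are 22 mm wide; open, the fingers measure 114 mm over their backs; the gripper's body (76 mm by 85 mm) begins 54 mm behind the grasp point. The pads swing forward as they close: fully open they stand 13 mm farther back than shut.
Start: joints at [-1.52, 0.313, 1.498, -0, 1.331, -0.223], TCP at [141.943, -505.455, 404.694] pointing down, gripper open.
Joint ranges: [-2.94, 2.94], [-0.97, 2.17], [0.19, 2.56], [-1.23, 4.37], [0.02, 3.11], [-2.88, 2.88]. Speed limits (rad/s): [2.39, 2.39, 3.01, 3.14, 3.14, 3.14].

### API

Orientations are given as a unit quaternion [w, x, y, z].
In Python, from rig import ctrl, eyes, finish_job gives the robot as it stands (ctrl), with the cameras (eyes) and the job as plain functions.
- The arm moves only by the shell command python3 steer.py FILE [OPENING] [FORCE], which reads ROWS from the file FILE. ROWS is a JSON object whose key "plan" holds a list of rows, 1 to 8 of them, each of 6 numbers: dx, dy, dz in mm, then a rotation vector rx, ry, rz in rad; each row is the pose to reach, as a shift and turn from the pose commanded when the command began, along the tool's axes at that moment; what a row does not reach only later rows make up. A row lasts 1/10 s, in which the tool goes at most 50 mm and 0.15 rad, less where a joint would pass 70% of its speed; a pose out of reach is approached as far as the arm can. OPENING is the opening from 0.0 (shut) to 1.0 (fully open), set as the command begins (- or left out keeps the last). The fingers move at their own pace and stop on an object; FORCE is the grip in N (left out, the last holds). Time passes only in rows, so rows that do not move let the fingers close. It prints the time, the measured TCP pose, the force, the opening and the grip force at its end. Input that does not fit is refused with a message, and nothing moves.
- ctrl.sense(): the state, without advancing time (a new reading comes with each control period).
- eyes.capture(name): name is "scene" or "top" or "wrist"; returns the picture (384x512x3 uint8, red, green, blue); there is no depth.
- eyes.calibration(name): a dict with "fx", "fy", "cx", "cy" (pixels), "position" and "attitude" of the camera in the world. Camera axes: x right, y down, z forward; pixel columns grow to the right and rows downward; lengths in mm; the calibration is good to about 2 mm. A picture is of the moment at which its call begins: read the wrist's pose just before it. calibration takes no time and is no camera call; for the wrist camera it gives the pose at the moment of the call.
- finish_job(): hands the job in; it is judged then, once.
The state is a dict: "time_s": time; "joints": joint angles; "dq": joint speeds; "tau": joint torques, N m; "eef_pos": TCP position; "ee_rot": TCP orientation; "force": force on the tool from outside, world axes, zero at the start; "wrist_torque": the same for the moment, N m; "grip_width": opening from 0.0 (shut) to 1.0 (fully open); "grip_force": force on a finger pad.
Only numpy, scipy, OpenCV 4.12 (cv2) and the standard library are available. Lean on these libraries where they do the work, as an engineer would, in place of code of your own. Each camera call takes 0.05 s, during which the arm holds its last target. There are 200 camera calls.

## Working session

There is one attempt and no reset: what is moved stays moved. The work goes in short steps, Python scripts to look and compute and a shell command to move; the robot and the scene stay as the last step left them, time stands still between calls to the robot, and variables do not carry over. Pictures are saved under pics/ and viewed, at most 12 in all, crops included, and the job is handed in when it is done.

```bash
ls; mkdir -p pics
python3 - <<'E'
from rig import ctrl, eyes, finish_job
import cv2
print(ctrl.sense())
for n in("top","scene"):
    im=eyes.capture(n); cv2.imwrite(f"pics/{n}0.png",im[:,:,::-1]); print(n,eyes.calibration(n))
a=cv2.imread("pics/top0.png");b=cv2.imread("pics/scene0.png")
E
```

```text
pics
rig.py
steer.py
{'time_s': 0.0, 'joints': array([-1.52040250e+00,  3.13460354e-01,  1.49844205e+00, -2.63269802e-05,
        1.33100916e+00, -2.23415191e-01]), 'dq': array([-0.00102214,  0.00014135,  0.00028827, -0.00127128,  0.00107524,
        0.00175826]), 'tau': array([-2.12310524e-04, -4.12257314e+01, -2.59748679e+01, -1.93530518e-04,
        4.11562229e-03, -1.02980898e-06]), 'eef_pos': array([ 141.93683428, -505.40947503,  404.12776254]), 'ee_rot': array([-6.58090153e-04,  9.90642562e-01,  1.36480323e-01,  4.42414916e-05]), 'force': array([ 0.3326218 , -0.16192181, -0.10461081]), 'wrist_torque': array([ 0.03050616, -0.02485818,  0.01103911]), 'grip_force': 0.0, 'grip_width': 1.0030174820676632}
top {'fx': 385.5179922844073, 'fy': 385.5179922844073, 'cx': 254.46584327497038, 'cy': 192.281563395455, 'position': array([ 419.9904896 ,   53.22914791, 1059.99034044]), 'attitude': array([-0.03696683,  0.71103858, -0.70125974,  0.03594949])}
scene {'fx': 449.7631635910459, 'fy': 449.7631635910459, 'cx': 251.76248312188116, 'cy': 187.60428032496097, 'position': array([-306.17151999,  690.91378976,  823.0465722 ]), 'attitude': array([ 0.21043965, -0.38952329,  0.80138776, -0.40219946])}
```

View pics/top0.png

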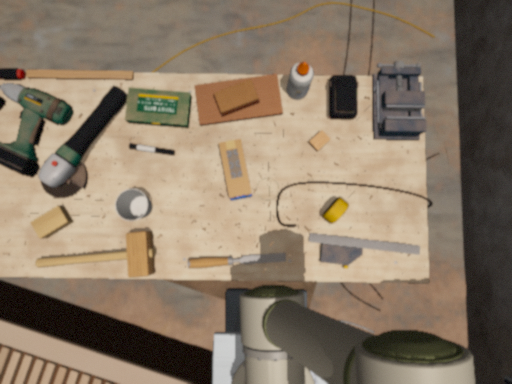

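View pics/scene0.png

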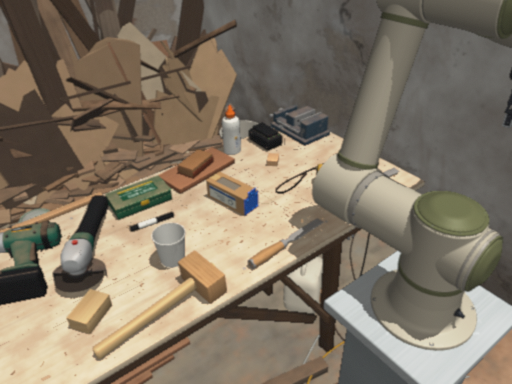

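The top view shows the carton at about (236,168) with its blue spout end at (240,197), facing the robot. The cup is at (133,203), the marker at (152,149), and there is a mallet at (140,253) below the cup.

```bash
cat > h.py <<'E'
import numpy as np, cv2
from scipy.spatial.transform import Rotation as R
from rig import ctrl, eyes, finish_job
def q(w): return R.from_quat(np.r_[w[1:],w[0]])
def ray(c,uv,z):
    d=q(c["attitude"]).apply([(uv[0]-c["cx"])/c["fx"],(uv[1]-c["cy"])/c["fy"],1]); p=c["position"]
    return p+d*(z-p[2])/d[2]
def proj(c,P):
    v=q(c["attitude"]).inv().apply(np.array(P)-c["position"]); return np.array([c["cx"]+c["fx"]*v[0]/v[2],c["cy"]+c["fy"]*v[1]/v[2]])
E
python3 - <<'E'
from h import *
a=cv2.imread("pics/top0.png");c=eyes.calibration("top")
print(ray(c,(236,168),60),ray(c,(133,203),88),ray(c,(152,149),10))
hsv=cv2.cvtColor(a,cv2.COLOR_BGR2HSV)
m=cv2.inRange(hsv,(100,90,50),(130,255,255)); m[:185]=0;m[205:]=0
ys,xs=np.nonzero(m); k=(xs>200)&(xs<270); print(list(zip(xs[k],ys[k])))
crop=np.hstack([cv2.resize(a[130:210,210:270],None,fx=6,fy=6,interpolation=cv2.INTER_CUBIC),cv2.resize(a[170:250,105:165],None,fx=6,fy=6,interpolation=cv2.INTER_CUBIC)])
cv2.imwrite("pics/crop.png",crop)
E
```

```text
[586.91307052 104.74775098  60.        ] [489.13160522 361.99292177  88.        ] [645.32267758 341.0671478   10.        ]
[(np.int64(242), np.int64(196)), (np.int64(243), np.int64(196)), (np.int64(244), np.int64(196)), (np.int64(245), np.int64(196)), (np.int64(238), np.int64(197)), (np.int64(239), np.int64(197)), (np.int64(240), np.int64(197)), (np.int64(241), np.int64(197)), (np.int64(242), np.int64(197)), (np.int64(235), np.int64(198)), (np.int64(236), np.int64(198))]
```

View pics/crop.png

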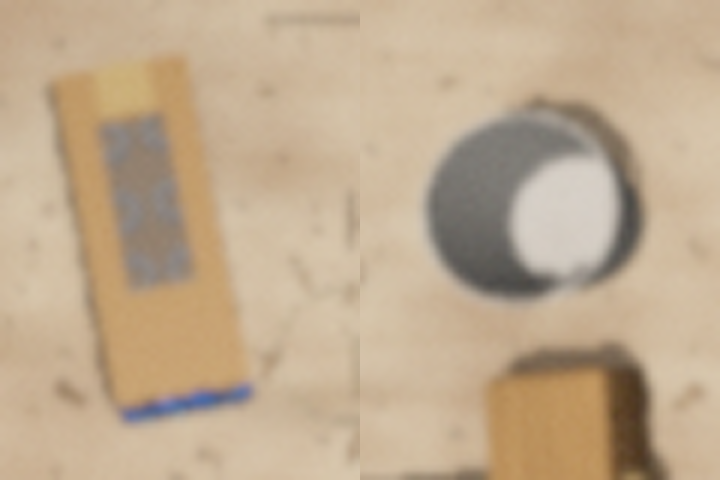

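The crop shows the carton's top face (corners at about (219,142), (241,140), (251,194) and (229.5,197) in the full picture), with the blue edge at the near end. The cup rim circle is centred at about (132.2,204).

Run:
```python
from h import *
c=eyes.calibration("top")
P=np.array([ray(c,(u-.4,v-.4),60) for u,v in [(219.2,142.5),(241.2,139.7),(251,194.2),(229.5,197)]])[:,:2]
print(P.round(1), np.linalg.norm(P-np.roll(P,-1,0),axis=1))
far=(P[0]+P[1])/2; near=(P[2]+P[3])/2
ax=(far-near)/np.linalg.norm(far-near); yaw=np.arctan2(ax[1],ax[0])
print("centre",P.mean(0),"yaw",yaw, "near",near,"ax",ax)
print("cup",ray(c,(131.8,203.6),88))
# cross check in scene
s=eyes.calibration("scene")
C=P.mean(0); print("tip proj scene",proj(s,[*(C-75*ax),77]),"carton corners",[proj(s,[*(C-75*ax+k*30*np.array([-ax[1],ax[0]])),60]).round(1) for k in(1,-1)])
b=cv2.imread("pics/scene0.png");cp=b[165:225,195:270]
cv2.imwrite("pics/crop2.png",cv2.resize(np.hstack([cp,b[210:270,140:215]]),None,fx=5,fy=5,interpolation=cv2.INTER_CUBIC))
st=ctrl.sense(); print(q(st["ee_rot"]).as_matrix().round(3))
```

```text
[[655.6 151.5]
 [663.9  93.5]
 [519.4  65.4]
 [511.3 121.3]] [ 58.61910787 147.2191531   56.47444919 147.40309189]
centre [587.53745412 107.93177588] yaw 0.19920476018268904 near [515.34038683  93.35646939] ax [0.98022426 0.19788988]
cup [487.57016094 364.95604391  88.        ]
tip proj scene [249.49410559 190.11044472] carton corners [array([242.5, 200. ]), array([256.6, 190.1])]
[[ 0.963  0.27  -0.   ]
 [ 0.27  -0.963  0.001]
 [ 0.    -0.001 -1.   ]]
```

View pics/crop2.png

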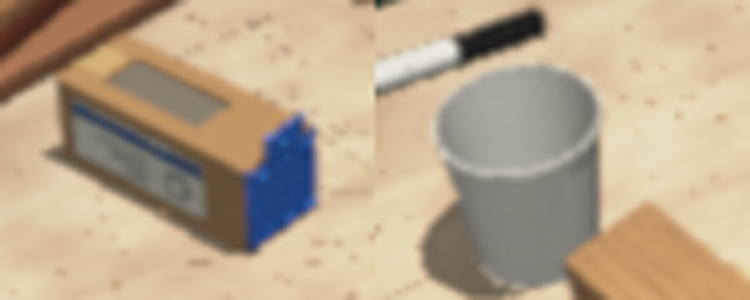

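```bash
cat >> h.py <<'E'
C=np.array([587.5,107.9,0]); YAW=0.199; CUP=np.array([487.6,365.])
def carton(p): return C+R.from_euler('z',YAW).apply(p)      # carton frame -> world
R0=R.from_euler('z',YAW)*R.from_euler('x',np.pi)            # tool down, tool x = carton x
def delta(pos,rot):
    s=ctrl.sense(); r=q(s["ee_rot"])
    print("t",round(s["time_s"],2),"shift",r.inv().apply(np.array(pos)-s["eef_pos"]).round(1),"turn",(r.inv()*rot).as_rotvec().round(3),
      "q",s["joints"].round(2),"F",s["force"].round(1),"w",round(s["grip_width"],3),"gf",s["grip_force"])
E
python3 -c "
from h import *
delta(carton([-45,0,300]),R0)"
echo '{"plan":[[37, -32, 0, 0, 0, 0], [73, -63, 0, 0, 0, 0], [110, -95, 0, 0, 0, 0], [147, -126, 0, 0, 0, 0], [183, -158, 0, 0, 0, 0], [220, -190, 0, 0, 0, 0], [256, -221, 0, 0, 0, 0], [293, -253, 0, 0, 0, 0.075]]}' > path.dat && python3 steer.py path.dat 0 && echo '{"plan":[[37, -32, 0, 0, 0, 0], [73, -63, 0, 0, 0, 0], [110, -95, 0, 0, 0, 0], [147, -126, 0, 0, 0, 0], [183, -158, 0, 0, 0, 0], [220, -190, 0, 0, 0, 0], [240, -205, 0, 0, 0, 0], [240, -205, 0, 0, 0, 0]]}' > path.dat && python3 steer.py path.dat; python3 -c "
from h import *
delta(carton([-45,0,300]),R0)"
```

```text
time_s: 0.9
eef_pos: [356.2, -180.8, 404.7]
ee_rot: [0.0, 0.995, 0.099, 0.0]
force: [0.7, 0.1, 0.7]
grip_width: -0.004
grip_force: 0.0
time_s: 1.7
eef_pos: [551.5, 68.0, 403.7]
ee_rot: [-0.0, 0.995, 0.101, -0.001]
force: [-0.6, -0.9, 0.3]
grip_width: 0.002
grip_force: 0.0
t 1.7 shift [ -1.6 -32.  103.7] turn [-0.001  0.001  0.003] q [-0.09  0.38  1.4   0.    1.36  1.28] F [-0.6 -0.9  0.3] w 0.002 gf 0.0
```

```bash
echo '{"plan":[[0, 0, 0, 0, 0, 0], [0, 0, 0, 0, 0, 0]]}' > path.dat && python3 steer.py path.dat >/dev/null; python3 -c "
from h import *
delta(carton([-45,0,300]),R0)"
```

```text
t 1.9 shift [  0.2 -34.7 104.7] turn [ 0.     0.    -0.001] q [-0.09  0.38  1.41 -0.    1.36  1.28] F [-0.5  0.  -0.3] w -0.001 gf 0.0
```

```bash
echo '{"plan":[[0, -35, 20, 0, 0, 0], [0, -35, 60, 0, 0, 0], [0, -35, 105, 0, 0, 0], [0, -35, 140, 0, 0, 0], [0, -35, 157, 0, 0, 0], [0, -35, 157, 0, 0, 0], [0, -35, 157, 0, 0, 0]]}' > path.dat && python3 steer.py path.dat
python3 - <<'E'
from h import *
delta(carton([-45,0,233]),R0)
w=eyes.capture("wrist");cv2.imwrite("pics/w1.png",w[:,:,::-1])
s=eyes.capture("scene")[:,:,::-1][120:220,190:310]
cv2.imwrite("pics/v1.png",cv2.resize(s,None,fx=5,fy=5,interpolation=cv2.INTER_CUBIC))
E
```

```text
time_s: 2.6
eef_pos: [543.6, 99.4, 248.8]
ee_rot: [0.0, 0.995, 0.099, 0.001]
force: [-0.7, 0.3, 0.4]
grip_width: 0.005
grip_force: 0.0
t 2.6 shift [-0.3  0.3 15.8] turn [ 0.    -0.001 -0.001] q [-0.03  0.54  1.6  -0.    1.    1.34] F [-0.7  0.3  0.4] w 0.005 gf 0.0
```

View pics/w1.png

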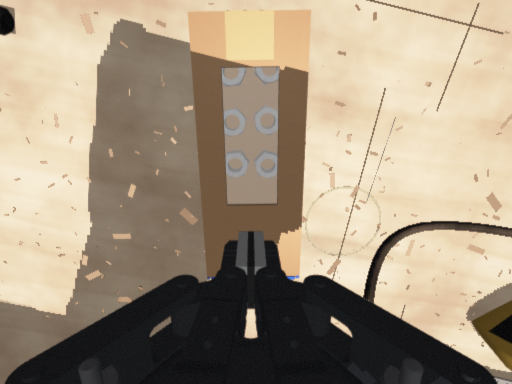

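The wrist view shows the carton square to the tool, with its edges at columns 190–310 (far) and 207–300 (near). The shut fingers are at column 250, in front of the tab, and six nuts are visible under the window. Next I touch down on the top.

```bash
echo '{"plan":[[0, 0, 3, 0, 0, 0], [0, 0, 6, 0, 0, 0], [0, 0, 9, 0, 0, 0], [0, 0, 11, 0, 0, 0], [0, 0, 11, 0, 0, 0]]}' > path.dat && python3 steer.py path.dat|grep -E 'eef|force'; for i in 1 2 3; do echo '{"plan":[[0, 0, 1, 0, 0, 0], [0, 0, 2, 0, 0, 0], [0, 0, 2, 0, 0, 0]]}' > path.dat && python3 steer.py path.dat|grep -E 'eef|^force'; done
```

```text
eef_pos: [543.4, 100.0, 236.3]
force: [0.2, -0.2, -0.3]
grip_force: 0.0
eef_pos: [543.5, 100.0, 234.6]
force: [-1.3, -0.4, -0.3]
eef_pos: [543.5, 100.0, 233.5]
force: [-2.8, -1.1, 7.9]
eef_pos: [543.5, 100.1, 233.4]
force: [-11.1, -1.2, 26.4]
```

Contact is at flange z = 233.5, so the tips sit 173 mm ahead when shut. I'll raise slightly and hook the tab.

```bash
echo '{"plan":[[0, 0, -6, 0, 0, 0], [0, 0, -6, 0, 0, 0], [-6, 0, -6, 0, 0, 0], [-12, 0, -6, 0, 0, 0], [-18, 0, -6, 0, 0, 0], [-24, 0, -6, 0, 0, 0], [-30, 0, -6, 0, 0, 0], [-36, 0, -6, 0, 0, 0]]}' > path.dat && python3 steer.py path.dat|grep -E 'eef|^force'; echo '{"plan":[[-6, 0, 0, 0, 0, 0], [-12, 0, 0, 0, 0, 0], [-18, 0, 0, 0, 0, 0], [-24, 0, 0, 0, 0, 0], [-30, 0, 0, 0, 0, 0], [-30, 0, 0, 0, 0, 0]]}' > path.dat && python3 steer.py path.dat|grep -E 'eef|^force'
python3 - <<'E'
from h import *
delta(carton([-110,0,237]),R0)
s=eyes.capture("scene")[:,:,::-1][120:220,190:310]
cv2.imwrite("pics/v2.png",cv2.resize(s,None,fx=5,fy=5,interpolation=cv2.INTER_CUBIC))
E
```

```text
eef_pos: [507.7, 92.8, 236.7]
force: [1.4, 0.1, -0.6]
eef_pos: [478.1, 86.9, 236.7]
force: [0.4, -0.6, -0.0]
t 5.5 shift [ 1.3  1.1 -0.3] turn [-0.     0.001 -0.   ] q [-0.06  0.44  1.81 -0.    0.89  1.31] F [ 0.4 -0.6 -0. ] w 0.001 gf 0.03494376578601077
```

View pics/v2.png

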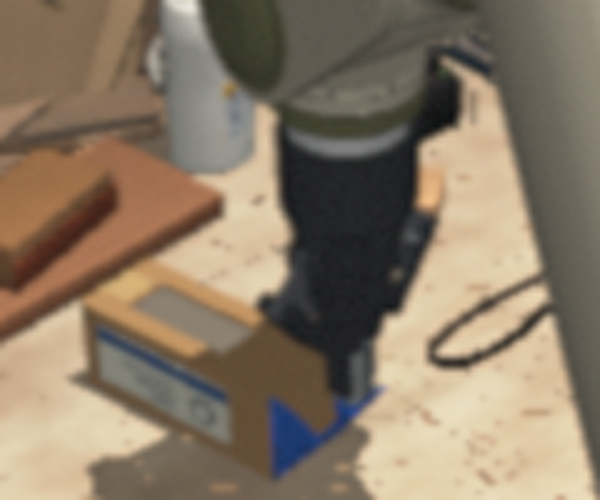

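The leaf is following the finger and is about 40° out, at crop (320,420). I'll continue along the arc downward.

```bash
echo '{"plan":[[2, 0, 6, 0, 0, 0], [2, 0, 12, 0, 0, 0], [2, 0, 19, 0, 0, 0], [-2, 0, 25, 0, 0, 0], [-6, 0, 31, 0, 0, 0], [-10, 0, 38, 0, 0, 0], [-13, 0, 44, 0, 0, 0], [-14, 0, 48, 0, 0, 0]]}' > path.dat && python3 steer.py path.dat|grep -E 'eef|^force'; echo '{"plan":[[0, 0, 2, 0, 0, 0], [-1, 0, 4, 0, 0, 0], [-1, 0, 5, 0, 0, 0], [-1, 0, 5, 0, 0, 0]]}' > path.dat && python3 steer.py path.dat|grep -E 'eef|^force'
python3 - <<'E'
from h import *
delta(carton([-126,0,173+9.5]),R0)
E
```

```text
eef_pos: [464.6, 84.1, 188.1]
force: [-0.2, 0.3, 0.4]
eef_pos: [464.1, 84.0, 183.7]
force: [0.4, 1.0, -1.2]
t 6.75 shift [-0.4  1.   1.2] turn [ 0. -0. -0.] q [-0.07  0.51  1.88 -0.    0.75  1.3 ] F [ 0.4  1.  -1.2] w 0.003 gf 0.0
```

```bash
for i in 1 2; do echo '{"plan":[[0, 0, 1, 0, 0, 0], [0, 0, 2, 0, 0, 0], [0, 0, 2, 0, 0, 0]]}' > path.dat && python3 steer.py path.dat|grep -E 'eef|^force'; done
```

```text
eef_pos: [464.1, 84.0, 181.9]
force: [-1.6, 0.6, 4.1]
eef_pos: [464.0, 84.0, 179.8]
force: [-2.5, -0.4, 4.8]
```

```bash
echo '{"plan":[[0, 0, -10, 0, 0, 0], [0, 0, -30, 0, 0, 0], [0, 0, -60, 0, 0, 0], [0, 0, -100, 0, 0, 0], [-40, 0, -125, 0, 0, 0], [-80, 0, -130, 0, 0, 0], [-100, 0, -130, 0, 0, 0], [-100, 0, -130, 0, 0, 0]]}' > path.dat && python3 steer.py path.dat 1.0|grep -E 'eef|^force'
python3 - <<'E'
from h import *
w=eyes.capture("wrist");t=eyes.capture("top");s=eyes.capture("scene")
cv2.imwrite("pics/w3.png",w[:,:,::-1]);cv2.imwrite("pics/t3.png",t[:,:,::-1]);cv2.imwrite("pics/s3.png",s[:,:,::-1])
a=cv2.resize(t[130:230,200:280,::-1],(480,600),interpolation=cv2.INTER_CUBIC);b=cv2.resize(s[160:260,200:250,::-1],(300,600),interpolation=cv2.INTER_CUBIC)
cv2.imwrite("pics/c3.png",np.hstack([a,b]))
E
```

```text
eef_pos: [364.3, 64.2, 310.4]
force: [0.3, 1.0, 0.0]
```

View pics/c3.png

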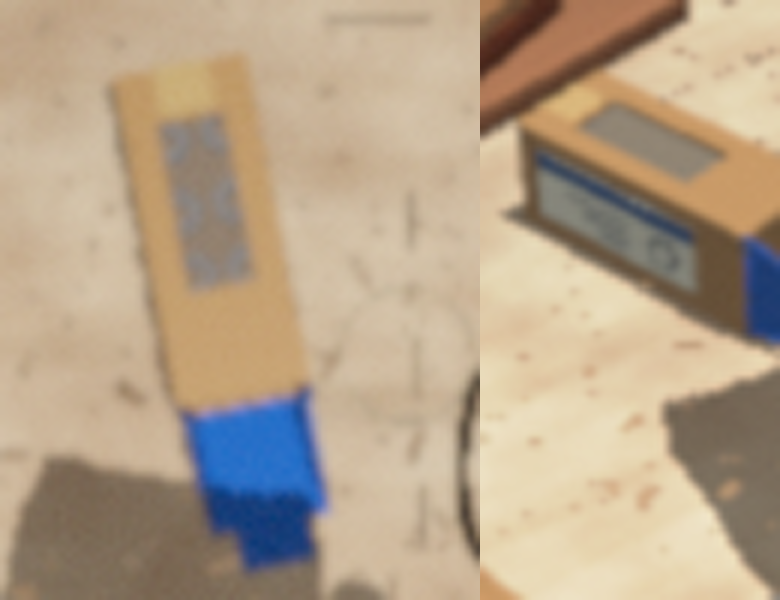

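The spout is out with its tab end at crop (278,563), and the carton hasn't moved. I'll check the tab position numerically.

Run:
```python
from h import *
c=eyes.calibration("top")
P=ray(c,(278/6+200-.4,565/6+130-.4),10)
print(R.from_euler('z',-YAW).apply(P-C))
delta(carton([0,0,155+150]),R0)
```

```text
[-148.224773     -1.14959318   10.        ]
t 8.3 shift [225.1   0.8   5.4] turn [ 0.    -0.001 -0.   ] q [-0.14  0.09  2.05  0.    1.    1.23] F [ 0.3  0.7 -0.2] w 0.996 gf 0.0
```

```bash
echo '{"plan":[[45, 0, 0, 0, 0, 0], [90, 0, 0, 0, 0, 0], [135, 0, 0, 0, 0, 0], [180, 0, 0, 0, 0, 0], [225, 1, 5, 0, 0, 0], [225, 1, 25, 0, 0, 0], [225, 1, 45, 0, 0, 0], [225, 1, 65, 0, 0, 0]]}' > path.dat && python3 steer.py path.dat 1.0|grep -E 'eef|^force';  python3 -c "
from h import *
delta(carton([0,0,180]),R0)"
```

```text
eef_pos: [587.6, 108.1, 242.9]
force: [-0.0, -0.5, -0.5]
t 9.1 shift [-0.1  0.2 62.9] turn [-0.     0.001  0.   ] q [-0.01  0.63  1.45  0.    1.05  1.36] F [-0.  -0.5 -0.5] w 1.001 gf 0.0
```

```bash
echo '{"plan":[[0, 0, 15, 0, 0, 0], [0, 0, 30, 0, 0, 0], [0, 0, 45, 0, 0, 0], [0, 0, 55, 0, 0, 0], [0, 0, 61, 0, 0, 0], [0, 0, 61, 0, 0, 0]]}' > path.dat && python3 steer.py path.dat |grep -E 'eef|^force'; echo '{"plan":[[0, 0, 0, 0, 0, 0], [0, 0, 0, 0, 0, 0], [0, 0, 0, 0, 0, 0], [0, 0, 0, 0, 0, 0], [0, 0, 0, 0, 0, 0], [0, 0, 0, 0, 0, 0]]}' > path.dat && python3 steer.py path.dat 0 60; python3 -c "
from h import *
delta(carton([0,0,180]),R0)"
```

```text
eef_pos: [586.8, 107.7, 183.0]
force: [0.2, 0.6, -0.1]
time_s: 10.3
eef_pos: [587.1, 107.7, 184.7]
ee_rot: [0.0, 0.995, 0.099, 0.001]
force: [-0.1, 0.1, 6.1]
grip_width: 0.695
grip_force: 65.8
t 10.3 shift [ 0.4 -0.1  4.7] turn [ 0.    -0.002 -0.   ] q [-0.01  0.71  1.49  0.    0.94  1.36] F [-0.1  0.1  6.1] w 0.695 gf 65.79904317855835
```

```bash
cat >> h.py <<'E'
def pour(th,tipz,off=10,yaw=YAW):
    rot=R.from_euler('z',yaw)*R.from_euler('y',-th)*R.from_euler('x',np.pi)
    u=R.from_euler('z',yaw).apply([1,0,0])
    tip=np.r_[CUP,tipz]+off*u
    p=tip-rot.apply([-149,0,174.7]); print("th",th,"flange",p.round(0),end=" "); delta(p,rot)
E
echo '{"plan":[[0, 0, -5, 0, 0, 0], [0, 0, -15, 0, 0, 0], [0, 0, -30, 0, 0, 0], [0, 0, -55, 0, 0, 0], [0, 0, -85, 0, 0, 0], [0, 0, -115, 0, 0, 0], [0, 0, -140, 0, 0, 0], [0, 0, -150, 0, 0, 0]]}' > path.dat && python3 steer.py path.dat | grep -E 'eef|rot|force|width'
python3 - <<'E'
from h import *
for th in (.1,.15,.8): pour(th,108)
t=eyes.capture("scene"); cv2.imwrite("pics/s4.png",cv2.resize(t[60:260,150:350,::-1],(600,600)))
E
```

```text
eef_pos: [586.8, 107.8, 337.3]
ee_rot: [0.0, 0.995, 0.099, 0.002]
force: [-0.2, -0.4, -4.4]
grip_width: 0.693
grip_force: 65.9
th 0.1 flange [626. 393. 297.] t 11.1 shift [  94.2 -271.8   40.7] turn [ 0.001  0.095 -0.   ] q [-0.01  0.52  1.37 -0.    1.25  1.36] F [-0.2 -0.4 -4.4] w 0.693 gf 65.85604548454285
th 0.15 flange [616. 391. 303.] t 11.1 shift [  84.6 -271.8   34.4] turn [ 0.001  0.145 -0.   ] q [-0.01  0.52  1.37 -0.    1.25  1.36] F [-0.2 -0.4 -4.4] w 0.693 gf 65.85604548454285
th 0.8 flange [476. 363. 337.] t 11.1 shift [-5.790e+01 -2.717e+02  1.000e-01] turn [0.001 0.795 0.   ] q [-0.01  0.52  1.37 -0.    1.25  1.36] F [-0.2 -0.4 -4.4] w 0.693 gf 65.85604548454285
```

View pics/s4.png

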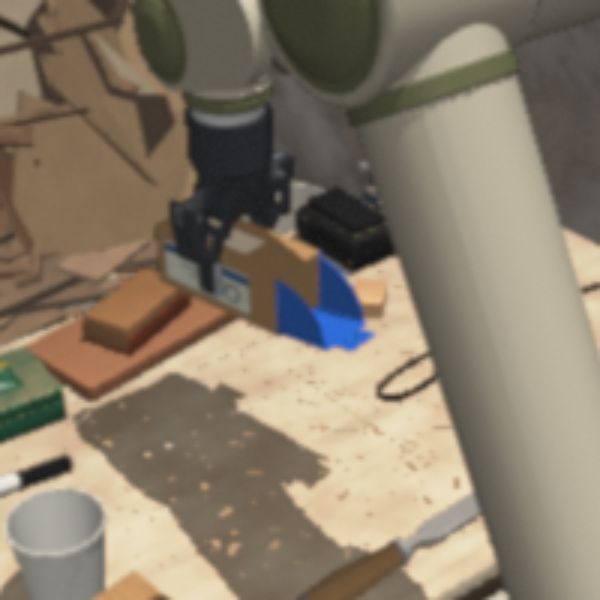

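The carton is held level with its spout fully out, well above the cup. Moving over the cup with a small tilt.

```bash
echo '{"plan":[[8, -20, 0, 0, 0, 0], [20, -60, 0, 0, 0, 0], [32, -100, 0, 0, 0.03, 0], [45, -140, 0, 0, 0.06, 0], [58, -180, 0, 0, 0.09, 0], [70, -220, 0, 0, 0.12, 0], [80, -255, 5, 0, 0.145, 0], [85, -272, 10, 0, 0.145, 0]]}' > path.dat && python3 steer.py path.dat | grep -E 'eef|force|width';echo '{"plan":[[0, 0, 0, 0, 0, 0], [0, 0, 0, 0, 0, 0]]}' > path.dat && python3 steer.py path.dat | grep -E 'width'
python3 - <<'E'
from h import *
for th in (.15,.25,.35): pour(th,106)
t=eyes.capture("top"); cv2.imwrite("pics/t5.png",cv2.resize(t[120:260,80:230,::-1],(640,600)))
E
```

```text
eef_pos: [615.5, 394.2, 321.6]
force: [-0.2, -1.1, -4.5]
grip_width: 0.697
grip_force: 66.0
grip_width: 0.7
th 0.15 flange [616. 391. 301.] t 12.15 shift [-3.2 -0.1 21. ] turn [0.001 0.008 0.   ] q [ 0.41  0.82  0.89 -0.03  1.29  1.79] F [ 1.6  0.3 -3.7] w 0.7 gf 66.05806589126587
th 0.25 flange [597. 387. 312.] t 12.15 shift [-21.4  -0.1   7.1] turn [0.001 0.108 0.   ] q [ 0.41  0.82  0.89 -0.03  1.29  1.79] F [ 1.6  0.3 -3.7] w 0.7 gf 66.05806589126587
th 0.35 flange [576. 383. 321.] t 12.15 shift [-41.   -0.1  -4.9] turn [0.001 0.208 0.   ] q [ 0.41  0.82  0.89 -0.03  1.29  1.79] F [ 1.6  0.3 -3.7] w 0.7 gf 66.05806589126587
```

View pics/t5.png

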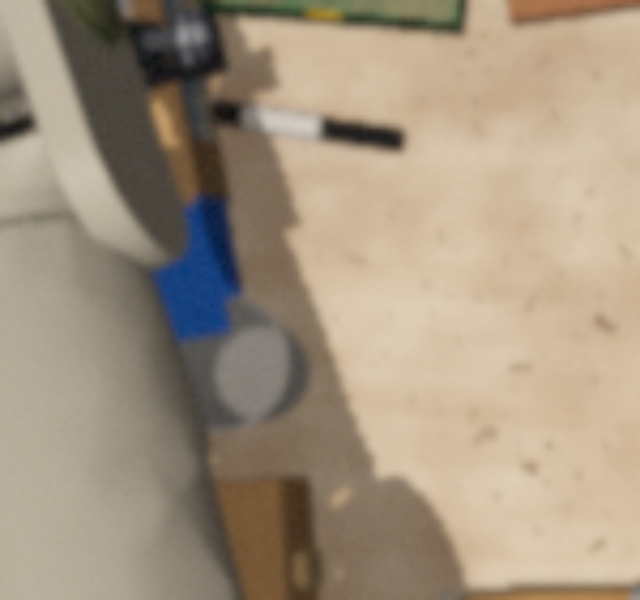

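The tab end is at about crop (203,338), over the cup mouth. Checking its projected position against my estimate.

Run:
```python
from h import *
s=ctrl.sense(); tip=s["eef_pos"]+q(s["ee_rot"]).apply([-149,0,174.7])
c=eyes.calibration("top"); print(tip-np.r_[CUP,0],proj(c,tip), ray(c,(80+203/4.267,120+338/4.286),tip[2])-tip)
print(proj(c,[*CUP,88]))
```

```text
[  8.94606423   1.10106469 128.76503515] [126.16803639 198.66027051] [-4.42050826e-01 -3.43414232e+00  5.68434189e-14]
[131.78317414 203.58798316]
```

```bash
echo '{"plan":[[-1, 0, 7, 0, 0, 0], [-2, 0, 14, 0, 0, 0], [-3, 0, 21, 0, 0, 0], [-3, 0, 21, 0, 0, 0]]}' > path.dat && python3 steer.py path.dat | grep -E 'width'
echo '{"plan":[[-4, 0, -4, 0, 0.025, 0], [-9, 0, -7, 0, 0.05, 0], [-13, 0, -11, 0, 0.075, 0], [-18, 0, -14, 0, 0.1, 0], [-23, 0, -17, 0, 0.125, 0], [-28, 0, -20, 0, 0.15, 0], [-33, 0, -23, 0, 0.175, 0], [-38, 0, -26, 0, 0.2, 0]]}' > path.dat && python3 steer.py path.dat | grep -E 'eef|^force|width'; echo '{"plan":[[0, 0, 0, 0, 0, 0], [0, 0, 0, 0, 0, 0], [0, 0, 0, 0, 0, 0], [0, 0, 0, 0, 0, 0]]}' > path.dat && python3 steer.py path.dat | grep ^force
python3 - <<'E'
from h import *
s=ctrl.sense(); tip=s["eef_pos"]+q(s["ee_rot"]).apply([-149,0,174.7]);print(tip-np.r_[CUP,0])
for th in (.35,.55): pour(th,104)
E
```

```text
grip_width: 0.695
eef_pos: [575.7, 382.8, 323.0]
force: [0.2, 0.4, -3.6]
grip_width: 0.693
force: [-1.1, 0.1, -4.8]
[  8.88695868   1.9109616  107.69345848]
th 0.35 flange [576. 383. 319.] t 13.8 shift [-1.4  0.1  2.9] turn [ 0.     0.006 -0.   ] q [ 0.43  0.7   1.13 -0.09  0.98  1.84] F [-1.1  0.1 -4.8] w 0.696 gf 66.17373704910278
th 0.55 flange [532. 374. 331.] t 13.8 shift [-39.2   0.1 -23. ] turn [ 0.     0.206 -0.   ] q [ 0.43  0.7   1.13 -0.09  0.98  1.84] F [-1.1  0.1 -4.8] w 0.696 gf 66.17373704910278
```

```bash
echo '{"plan":[[-4, 0, -3, 0, 0.025, 0], [-9, 0, -6, 0, 0.05, 0], [-13, 0, -10, 0, 0.075, 0], [-18, 0, -13, 0, 0.1, 0], [-23, 0, -16, 0, 0.125, 0], [-28, 0, -18, 0, 0.15, 0], [-33, 0, -21, 0, 0.175, 0], [-39, 0, -23, 0, 0.2, 0]]}' > path.dat && python3 steer.py path.dat | grep -E '^force'; echo '{"plan":[[0, 0, 0, 0, 0, 0], [0, 0, 0, 0, 0, 0], [0, 0, 0, 0, 0, 0], [0, 0, 0, 0, 0, 0], [0, 0, 0, 0, 0, 0], [0, 0, 0, 0, 0, 0]]}' > path.dat && python3 steer.py path.dat | grep ^force; 
echo '{"plan":[[-4, 0, -4, 0, 0.025, 0], [-9, 0, -7, 0, 0.05, 0], [-13, 0, -11, 0, 0.075, 0], [-18, 0, -14, 0, 0.1, 0], [-23, 0, -17, 0, 0.125, 0], [-28, 0, -20, 0, 0.15, 0], [-33, 0, -23, 0, 0.175, 0], [-38, 0, -26, 0, 0.2, 0]]}' > path.dat && python3 steer.py path.dat | grep -E '^force'; echo '{"plan":[[0, 0, 0, 0, 0, 0], [0, 0, 0, 0, 0, 0], [0, 0, 0, 0, 0, 0], [0, 0, 0, 0, 0, 0], [0, 0, 0, 0, 0, 0], [0, 0, 0, 0, 0, 0]]}' > path.dat && python3 steer.py path.dat | grep ^force
python3 - <<'E'
from h import *
s=ctrl.sense(); tip=s["eef_pos"]+q(s["ee_rot"]).apply([-149,0,174.7]);print(tip-np.r_[CUP,0])
for th in (.75,.9): pour(th,104)
for n in("top","scene"): cv2.imwrite(f"pics/{n}6.png",eyes.capture(n)[:,:,::-1])
b=cv2.imread("pics/scene6.png")[130:290,100:260];a=cv2.imread("pics/top6.png")[160:240,100:150]
cv2.imwrite("pics/c6.png",np.hstack([cv2.resize(b,(480,480)),cv2.resize(a,(300,480))]))
E
```

```text
force: [0.4, -0.3, -3.6]
force: [-0.1, -0.6, -2.3]
force: [0.3, 0.1, -2.6]
force: [0.4, -0.2, -2.5]
[  8.48110555   1.88154791 104.23505042]
th 0.75 flange [488. 365. 333.] t 16.6 shift [-0.1  0.2  0.3] turn [ 0.     0.005 -0.   ] q [ 0.48  0.47  1.52 -0.43  0.46  2.17] F [ 0.4 -0.2 -2.5] w 0.698 gf 66.23501658439636
th 0.9 flange [454. 358. 329.] t 16.6 shift [-28.    0.2 -19.9] turn [ 0.     0.155 -0.   ] q [ 0.48  0.47  1.52 -0.43  0.46  2.17] F [ 0.4 -0.2 -2.5] w 0.698 gf 66.23501658439636
```

View pics/c6.png

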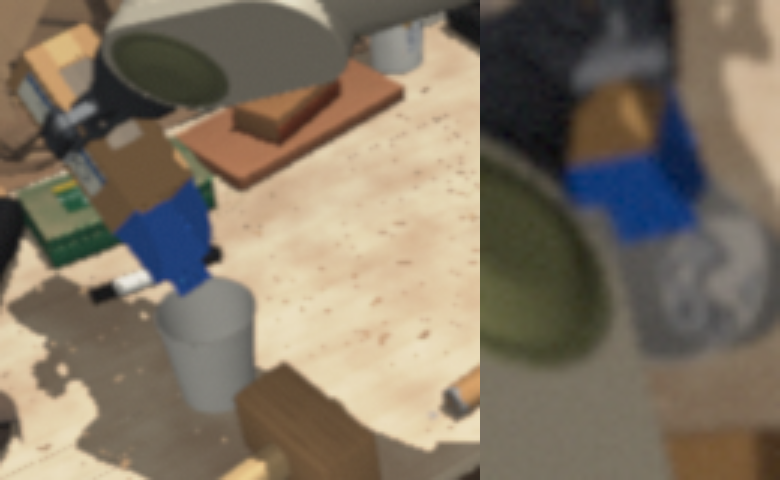

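The nuts are visible in the cup (right crop, about (690,280)), the cup stands upright, and the weight has dropped by about 1 N. I'll tilt a little more to be sure, then return.

```bash
echo '{"plan":[[-4, 0, -3, 0, 0.025, 0], [-9, 0, -7, 0, 0.05, 0], [-13, 0, -10, 0, 0.075, 0], [-18, 0, -14, 0, 0.1, 0], [-18, 0, -14, 0, 0.1, 0], [-18, 0, -14, 0, 0.1, 0], [-18, 0, -14, 0, 0.1, 0], [-18, 0, -14, 0, 0.1, 0]]}' > path.dat && python3 steer.py path.dat | grep -E 'eef|^force'
python3 - <<'E'
from h import *
from h import _ if False else np
E
python3 -c "
from h import *
s=ctrl.sense(); r=q(s['ee_rot'])
print('world up 60 in tool', r.inv().apply([0,0,60]).round(1))
for th in (.6,.3,0): pour(th,190)
delta(carton([0,0,184.7+60]),R0)"
```

```text
eef_pos: [465.3, 360.7, 331.8]
force: [-0.3, 1.4, -3.6]
world up 60 in tool [ 44.9  -0.  -39.8]
th 0.6 flange [521. 372. 418.] t 17.5 shift [ 1.026e+02  1.000e-01 -1.470e+01] turn [ 0.    -0.245 -0.   ] q [ 0.49  0.43  1.6  -0.67  0.35  2.41] F [-0.3  1.4 -3.6] w 0.698 gf 66.25229716300964
th 0.3 flange [586. 385. 401.] t 17.5 shift [1.337e+02 1.000e-01 4.650e+01] turn [ 0.    -0.545 -0.   ] q [ 0.49  0.43  1.6  -0.67  0.35  2.41] F [-0.3  1.4 -3.6] w 0.698 gf 66.25229716300964
th 0 flange [643. 396. 365.] t 17.5 shift [1.453e+02 1.000e-01 1.141e+02] turn [ 0.    -0.845 -0.   ] q [ 0.49  0.43  1.6  -0.67  0.35  2.41] F [-0.3  1.4 -3.6] w 0.698 gf 66.25229716300964
t 17.5 shift [-18.7 271.9 110.1] turn [ 0.    -0.845 -0.   ] q [ 0.49  0.43  1.6  -0.67  0.35  2.41] F [-0.3  1.4 -3.6] w 0.698 gf 66.25229716300964  File "<stdin>", line 2
    from h import _ if False else np
                    ^^
SyntaxError: invalid syntax
```

```bash
echo '{"plan":[[11, 0, -10, 0, 0, 0], [26, 0, -24, 0, 0, 0], [45, 0, -40, 0, 0, 0], [60, 0, -40, 0, -0.06, 0], [80, 0, -30, 0, -0.14, 0], [103, 0, -15, 0, -0.245, 0], [110, 0, 0, 0, -0.32, 0], [118, 0, 15, 0, -0.39, 0]]}' > path.dat && python3 steer.py path.dat | grep -E 'eef|^force'; python3 -c "
from h import *
for th in (.2,0): pour(th,190)
delta(carton([0,0,184.7+60]),R0)"
```

```text
eef_pos: [553.6, 378.4, 410.1]
force: [0.2, -0.5, -3.1]
th 0.2 flange [607. 389. 391.] t 18.3 shift [40.1  0.1 40.9] turn [-0.001 -0.252  0.   ] q [ 0.44  0.57  1.12 -0.12  1.01  1.85] F [ 0.2 -0.5 -3.1] w 0.699 gf 66.1992859840393
th 0 flange [643. 396. 365.] t 18.3 shift [62.6  0.1 80.9] turn [-0.001 -0.452  0.   ] q [ 0.44  0.57  1.12 -0.12  1.01  1.85] F [ 0.2 -0.5 -3.1] w 0.699 gf 66.1992859840393
t 18.3 shift [-90.5 271.9 139.7] turn [-0.001 -0.452  0.   ] q [ 0.44  0.57  1.12 -0.12  1.01  1.85] F [ 0.2 -0.5 -3.1] w 0.699 gf 66.1992859840393
```

```bash
echo '{"plan":[[12, 10, 15, 0, -0.08, 0], [24, 30, 30, 0, -0.17, 0], [20, 60, 40, 0, -0.25, 0], [5, 100, 50, 0, -0.33, 0], [-15, 145, 62, 0, -0.41, 0], [-38, 190, 75, 0, -0.452, 0], [-62, 232, 90, 0, -0.452, 0], [-85, 265, 105, 0, -0.452, 0]]}' > path.dat && python3 steer.py path.dat | grep -E 'eef|^force'; echo '{"plan":[[0, 0, 0, 0, 0, 0]]}' > path.dat && python3 steer.py path.dat >/dev/null; python3 -c "
from h import *
delta(carton([0,0,184.7]),R0)"
```

```text
eef_pos: [575.4, 110.5, 278.0]
force: [1.4, -0.8, -3.4]
t 19.2 shift [12.7  3.2 90.5] turn [-0.001  0.003 -0.004] q [-0.01  0.57  1.47 -0.    1.11  1.36] F [ 0.1  0.  -3.3] w 0.696 gf 66.3818621635437
```

```bash
echo '{"plan":[[4, 1, 20, 0, 0, 0], [8, 2, 40, 0, 0, 0], [13, 3, 60, 0, 0.003, 0], [13, 3, 72, 0, 0.003, 0], [13, 3, 80, 0, 0.003, 0], [13, 3, 85, 0, 0.003, 0], [13, 3, 85, 0, 0.003, 0]]}' > path.dat && python3 steer.py path.dat | grep -E 'eef|^force'; for i in 1 2; do echo '{"plan":[[0, 0, 1, 0, 0, 0], [0, 0, 2, 0, 0, 0], [0, 0, 2, 0, 0, 0]]}' > path.dat && python3 steer.py path.dat|grep -E 'eef|^force'; done
```

```text
eef_pos: [589.1, 112.4, 193.5]
force: [0.2, 0.2, -2.4]
eef_pos: [589.1, 112.3, 191.8]
force: [0.8, -0.1, -1.8]
eef_pos: [589.1, 112.3, 189.3]
force: [0.1, -0.5, -2.5]
```

```bash
for i in 1 2 3; do echo '{"plan":[[0, 0, 1, 0, 0, 0], [0, 0, 2, 0, 0, 0], [0, 0, 2, 0, 0, 0]]}' > path.dat && python3 steer.py path.dat|grep -E 'eef|^force'; done
```

```text
eef_pos: [589.1, 112.3, 187.3]
force: [0.7, 0.2, -2.1]
eef_pos: [589.1, 112.3, 185.3]
force: [-1.0, -0.1, -3.2]
eef_pos: [589.3, 112.3, 184.7]
force: [-3.1, -0.2, 8.3]
```

```bash
echo '{"plan":[[0, 0, 0, 0, 0, 0], [0, 0, 0, 0, 0, 0], [0, 0, 0, 0, 0, 0], [0, 0, 0, 0, 0, 0], [0, 0, 0, 0, 0, 0], [0, 0, 0, 0, 0, 0]]}' > path.dat && python3 steer.py path.dat 1.0|grep -E '^force|width';echo '{"plan":[[0, 0, -8, 0, 0, 0], [0, 0, -25, 0, 0, 0], [0, 0, -60, 0, 0, 0], [0, 0, -100, 0, 0, 0], [-40, 0, -140, 0, 0, 0], [-80, 40, -180, 0, 0, 0], [-120, 80, -200, 0, 0, 0], [-120, 120, -200, 0, 0, 0]]}' > path.dat && python3 steer.py path.dat |grep eef; echo '{"plan":[[0, 50, 0, 0, 0, 0], [0, 100, 0, 0, 0, 0], [0, 140, 0, 0, 0, 0], [0, 140, 0, 0, 0, 0]]}' > path.dat && python3 steer.py path.dat |grep eef;python3 - <<'E'
from h import *
for n in("top","scene"): cv2.imwrite(f"pics/{n}9.png",eyes.capture(n)[:,:,::-1])
b=cv2.imread("pics/scene9.png")[160:280,140:270];a=cv2.imread("pics/top9.png")
cv2.imwrite("pics/c9.png",np.hstack([cv2.resize(b,(400,480)),cv2.resize(a[175:225,105:155],(400,480))]))
E
```

```text
force: [-0.1, 0.2, 0.1]
grip_width: 1.0
eef_pos: [494.5, -12.9, 382.0]
eef_pos: [524.2, -154.3, 379.4]
```

View pics/c9.png

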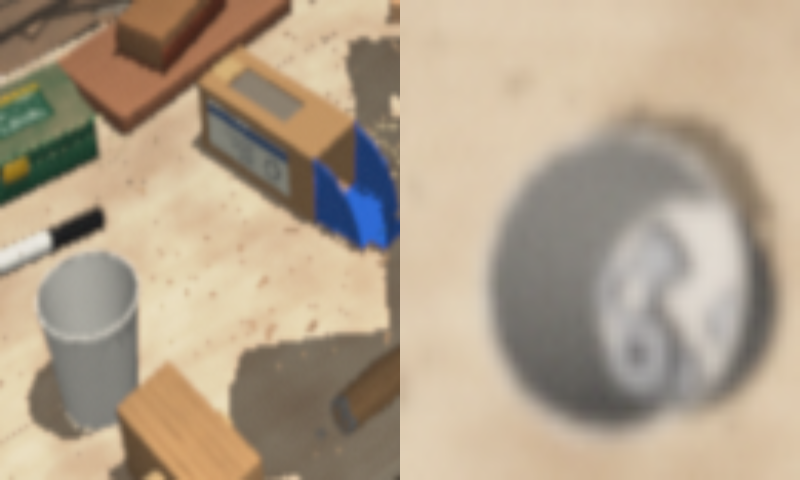

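The carton lies flat with its window empty and spout out. The cup is upright with nuts inside at right-crop (650,330), and no nuts are visible on the table.

```bash
python3 -c "
from rig import ctrl, eyes, finish_job
print(finish_job())"
```

```text
the job is handed in; nothing more can be done
None
```

The job is handed in at about 22 of the 69 s. The spout is folded out and the carton is back flat on the table, its window empty. Nuts are visible in the upright cup and none on the table, though I could not count all six in the last picture; the verdict was not shown.

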